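# Walk the seam tracer along the joint until it clicks into the index notch

### The arm

A 6-joint arm with a two-finger parallel gripper is mounted at the origin on the work surface; the furniture and walls round the work are solid. World frame = base frame: x ahead of the robot, y to its left, z up, the work surface at z = 0. Lengths are in m, angles in rad, forces in N, time in s.
With the tool pointing down it reaches from about 0.35 to 1 m from the base axis. Payload 7.1 kg.
Tool frame: the origin (TCP) lies midway between the tips of the shut fingers; the grasp point (between the pads) lies ctrl.hold_point_z behind it (ctrl.hold_point_z is the distance from the TCP to the grasp point, in m); z points along the fingers, y is the line along which they close (so a half turn about z gives the same grasp; the last joint's range is limited). The gripper opens to 85 mm and grips with 20 to 120 N. Pads are 22 mm wide; open, the fingers measure 114 mm over their backs; the gripper's body (76 mm by 85 mm) begins 54 mm behind the grasp point. The pads swing forward as they close: fully open they stand 13 mm farther back than shut.
Start: joints at [-1.351, 0.423, 1.63, -0, 1.089, -0.019], TCP at [0.148, -0.607, 0.231] pointing down, gripper open.
Joint ranges: [-3, 3], [-0.9, 2.11], [0.09, 2.58], [-1.31, 4.45], [0.11, 2.69], [-2.54, 2.54]. Speed limits (rad/s): [2.39, 2.39, 3.01, 3.14, 3.14, 3.14].

### API

Orientations are given as a unit quaternion [w, x, y, z].
In Python, from workcell import ctrl, imaging, ticket gives the robot as it stands.
- The arm moves only by the tool move_arm, never from a script. Its argument "commands" is a list of rows, each a list of 6 numbers: the shift along the tool's x, y, z in m, then the turn, a rotation vector about the tool's x, y, z in degrees. A call has 1 to 10 rows; each row shifts and turns the commanded pose from where the row before left it, along the tool's axes as they then stand; what a row does not reach is not made up. A row lasts 1/8 s, in which the tool goes at most 62.5 mm and 10.7 degrees, less where a joint would pass 70% of its speed; a pose out of reach is approached as far as the arm can. A call with a gripper value outside its range is refused whole. "grip" is the opening, from 0 (shut) to 1 (fully open), set as the call begins (left out, the last holds). The fingers move at their own pace and stop on an object; "grip_force" is the grip in N (left out, the last holds). Time passes only in rows, so rows that do not move let the fingers close. It gives the time, the measured TCP pose, the force, the opening and the grip force at its end, in the units of the state.
- ctrl.observe(): the state, without advancing time (a new reading comes with each control period).
- imaging.grab_frame(name): name is "scene" or "top"; returns (picture, depth): 400x640x3 uint8, blue, green, red; 400x640 float32, m along the optical axis (not along the pixel's ray), 0 where there is no reading.
- imaging.camera_model(name): a dict with "fx", "fy", "cx", "cy" (pixels), "dist_coeffs" ([k1, k2, p1, p2, k3] as OpenCV has them; the pictures are not rectified), "world_to_cam" (4x4, takes a point from world to camera coordinates). Camera axes: x right, y up, looking along -z (the intrinsics and any distortion apply to the point x, -y, -z); pixel columns grow to the right and rows downward; lengths in m; the calibration is good to about 2 mm. A picture is of the moment at which its call begins. camera_model takes no time and is no camera call.
- ticket.job_done(): hands the job in; it is judged then, once.
The state is a dict: "time": time; "qpos": joint angles; "joint_vel": joint speeds; "effort": joint torques, N m; "eef_pos": TCP position; "tool_rot": TCP orientation; "contact_force": force on the tool from outside, world axes, zero at the start; "torque": the same for the moment, N m; "width": finger opening in m; "gripper_force": force on a finger pad.
Only numpy, scipy, OpenCV 4.12 (cv2) and the standard library are available. Lean on these libraries where they do the work, as an engineer would, in place of code of your own. Each camera call takes 0.05 s, during which the arm holds its last target. There are 200 camera calls.

### The job

Do a dry run of the weld seam: take hold of the upright tracer on the track carriage and walk it slowly and steadily (no faster than about 5 cm/s) along the joint between the plate and the angle bar, to the left, until you feel the carriage's spring ball drop into the notch of the index strip. Do not run past the notch; finish with the ball seated in it and the tracer still held still in the fingers, and leave the loose things on the bench alone.

Things in the scene. Friction and masses are not known exactly. Their poses are not given: they have to be found in the camera images.
- work_plate: Steel plate fixed flat on the bench, 100 (x) x 220 (y) x 10 mm; origin at the centre of its underside. On it, along its y axis at x = 0, an aluminium track 260 mm long (top 38 mm above the bench). An angle bar (300 mm long, upright flange 40 mm high) is fixed against its far edge; the seam is that straight edge, x = +50 mm, along y.
- carriage (a joint): Position in m of the aluminium carriage on the track: -0.10 to +0.10, growing along the plate's +y (robot's left), 0 at the plate's middle; starts near the right end. Steady drag about 2 N. In the last 4.5 mm before the notch the ball pulls it on (up to 8 N) and draws it home by itself if let go; at the notch centre it stops dead: some 15 N force it out.
- tracer_grip (a point): Centre of the tracer's grip: dark steel knurled upright cylinder, diameter 22 mm, on the carriage's far arm; straight from 27 mm below to 24 mm above this point, flat top 27 mm above. 92 mm above the bench; grasp from above at any yaw. Beneath it: a 28 mm collar (top 29 mm below), the arm (37 mm below). Moves only with the carriage along the track, its needle over the seam. Axes as the plate's.
- detent_ball (a point): Point on the carriage at the foot of its spring ball (12 mm diameter, under a vertical steel barrel, top 65 mm above the bench, on the carriage's near side). It lies 87 mm from the tracer straight across the track, at the same y along the plate. Axes as the plate's. Ball seated: it agrees with the notch along y.
- notch (a point): Centre of the notch, a 9 mm gap in the top of the steel index strip (14 mm wide, 12 mm high, fixed on the plate along the track's near side); an upright tab, 9 mm wide, 22 mm high, stands on the strip's near side just beside the notch. Axes as the plate's. 6 to 16 cm left of the ball's start; the track runs on at least 30 mm past it, without a stop there.
- hex_key: Loose black 6 mm hex key, 93 mm long, lying in the trough of the angle bar; origin in its middle, on its underside. Leave alone.
- gas_nozzle: Loose copper nozzle, 24 mm diameter, 64 mm high, standing on the bench at the right behind; origin at the centre of its foot. Leave alone.
- tube_piece: Loose piece of square steel tube, 55 x 55 x 52 mm, on the bench at the right behind; origin at the centre of its foot. Leave alone.

How it is judged:
By the outcome, as a careful person would: the job done as asked, in the order asked, and still so for the second after the job is handed in, while the arm keeps its last pose, push and grip.
It also fails if it takes over 48 s, if anything falls off the work surface, if the arm or the gripper's body presses on something with over 40 N, if the wrist force passes 120 N, or if a joint passes its speed limit or range.

## Working session

There is one attempt and no reset: what is moved stays moved. The work goes in short steps, Python scripts to look and compute and a tool call to move; the robot and the scene stay as the last step left them, time stands still between calls to the robot, and variables do not carry over. Pictures are saved under pics/ and viewed, at most 10 in all, crops included, and the job is handed in when it is done.

Besides the shell and the picture viewer there is one more tool, called after "Call:" as name(argument=value, ...) on one line, values as JSON. move_arm: Moves the arm, as the interface text tells. Its arguments: {"type":"object","properties":{"commands":{"type":"array"},"grip":{"type":"number"},"grip_force":{"type":"number"}},"required":["commands"]}

```bash
mkdir -p pics; ls; cat > h.py <<'E'
import numpy as np, cv2
from workcell import ctrl, imaging, ticket
def K(n):
    m=imaging.camera_model(n); return m,np.array([[m['fx'],0,m['cx']],[0,m['fy'],m['cy']],[0,0,1.]]),np.array(m['dist_coeffs']),np.array(m['world_to_cam'])
def ray(n,px):
    m,k,d,T=K(n); u=cv2.undistortPoints(np.array(px,float).reshape(-1,1,2),k,d).reshape(-1,2)
    C=np.linalg.inv(T); v=np.c_[u[:,0],-u[:,1],-np.ones(len(u))]@C[:3,:3].T
    return C[:3,3],v   # v has unit depth
def atz(n,px,z):
    o,v=ray(n,px); return o+v*((z-o[2])/v[:,2])[:,None]
def atd(n,px,D):
    o,v=ray(n,px); return o+v*np.array([D[int(round(p[1])),int(round(p[0]))] for p in px])[:,None]
def cloud(n,D):
    yy,xx=np.mgrid[0:400,0:640]; px=np.c_[xx.ravel(),yy.ravel()]; o,v=ray(n,px)
    return (o+v*D.ravel()[:,None]).reshape(400,640,3)
def proj(n,P):
    m,k,d,T=K(n); P=np.atleast_2d(P); c=P@T[:3,:3].T+T[:3,3]; c=c*[1,-1,-1]
    return cv2.projectPoints(c,np.zeros(3),np.zeros(3),k,d)[0].reshape(-1,2)
def tri(na,pa,nb,pb):
    a,va=ray(na,[pa]);b,vb=ray(nb,[pb]);va=va[0];vb=vb[0]
    s=np.linalg.lstsq(np.c_[va,-vb],b-a,rcond=None)[0]; A=a+va*s[0];B=b+vb*s[1]
    return (A+B)/2,np.linalg.norm(A-B)
E
python3 - <<'E'
from h import *
for n in ("scene","top"):
    f,D=imaging.grab_frame(n); cv2.imwrite(f"pics/{n}0.png",f); np.save(f"{n}0.npy",D)
    print(n,ray(n,[[320,200]]),(D>0).mean())
s=ctrl.observe(); print(s, ctrl.hold_point_z)
E
```

```text
pics
scene (array([ 0.19050163, -0.58880865,  0.47140432]), array([[ 0.4861298 ,  0.74754599, -0.45280366]])) 0.99596875
top (array([0.38768142, 0.04955821, 0.93257436]), array([[ 0.20371584,  0.01454316, -0.97902872]])) 0.995921875
{'time': 0.1, 'qpos': array([-1.35098993e+00,  4.23774570e-01,  1.63063181e+00,  2.18034073e-06,
        1.08859602e+00, -1.89984130e-02]), 'joint_vel': array([-0.00098539, -0.00200115, -0.0014756 ,  0.00084738,  0.00099373,
       -0.00139614]), 'effort': array([-2.76737974e-04, -5.58425224e+01, -2.82445496e+01,  2.46414652e-05,
        3.07886490e-03, -1.67484433e-05]), 'eef_pos': array([ 0.14775483, -0.60676392,  0.23060992]), 'tool_rot': array([-7.01415964e-04,  9.92879812e-01,  1.19118354e-01, -6.96921740e-05]), 'contact_force': array([ 0.30472692, -0.38893415,  0.15145512]), 'torque': array([0.00910985, 0.03844609, 0.03399614]), 'gripper_force': 0.0, 'width': 0.08533114500606094} 0.0187
```

View pics/scene0.png

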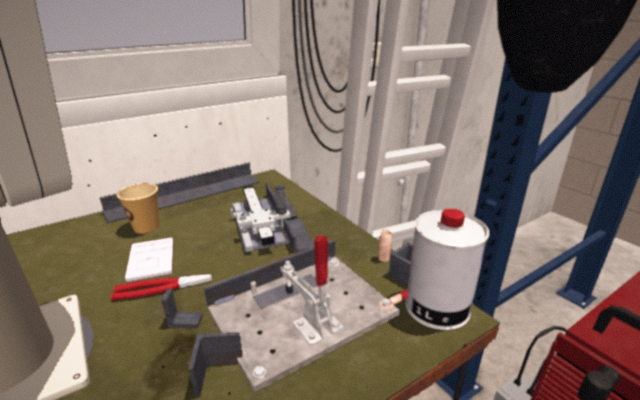

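View pics/top0.png

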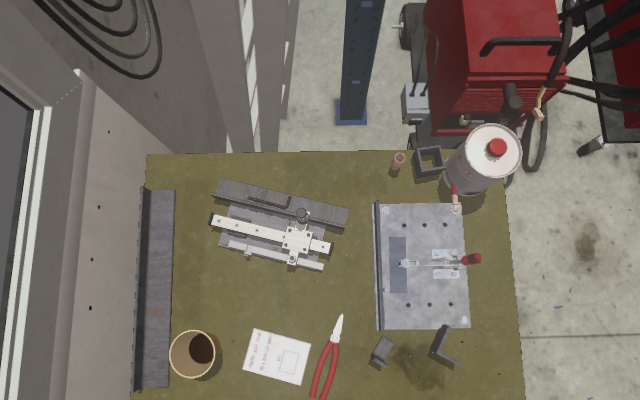

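The top view shows the track and carriage near (270,232): tracer at about (302,214), carriage at (297,240), angle bar at (280,203). In the scene view the same group sits near (262,220). I'll enlarge both.

```bash
python3 - <<'E'
from h import *
a=cv2.imread("pics/top0.png")[170:280,205:355]; cv2.imwrite("pics/t1.png",cv2.resize(a,None,fx=5,fy=5,interpolation=cv2.INTER_CUBIC))
a=cv2.imread("pics/scene0.png")[175:265,215:325]; cv2.imwrite("pics/s1.png",cv2.resize(a,None,fx=6,fy=6,interpolation=cv2.INTER_CUBIC))
D=np.load("top0.npy"); P=cloud("top",D)
for r in range(176,278,3):
    pass
# tall things in region
reg=np.zeros((400,640),bool); reg[170:280,205:355]=1
m=reg&(P[...,2]>0.08)
n,l,st,c=cv2.connectedComponentsWithStats(m.astype(np.uint8))
for i in range(1,n): print(st[i],c[i],np.median(P[l==i],0),P[l==i][:,2].max())
# plate axis: track top z~0.038 white band ; angle bar top z~.04
m=reg&(abs(P[...,2]-0.038)<0.004)
q=P[m]; print(len(q))
print(P[300,300])
E
```

```text
[296 173   1   1   1] [296. 173.] [0.38768142 0.04955821 0.93257436] 0.9325743587423607
[276 177   1   1   1] [276. 177.] [0.38768142 0.04955821 0.93257436] 0.9325743587423607
[295 178   1   1   1] [295. 178.] [0.38768142 0.04955821 0.93257436] 0.9325743587423607
[249 181   1   1   1] [249. 181.] [0.38768142 0.04955821 0.93257436] 0.9325743587423607
[344 183   1   1   1] [344. 183.] [0.38768142 0.04955821 0.93257436] 0.9325743587423607
[264 185   1   1   1] [264. 185.] [0.38768142 0.04955821 0.93257436] 0.9325743587423607
[341 185   1   1   1] [341. 185.] [0.38768142 0.04955821 0.93257436] 0.9325743587423607
[324 187   1   1   1] [324. 187.] [0.38768142 0.04955821 0.93257436] 0.9325743587423607
[301 192   1   1   1] [301. 192.] [0.38768142 0.04955821 0.93257436] 0.9325743587423607
[272 194   1   1   1] [272. 194.] [0.38768142 0.04955821 0.93257436] 0.9325743587423607
[255 205   1   1   1] [255. 205.] [0.38768142 0.04955821 0.93257436] 0.9325743587423607
[315 205   1   1   1] [315. 205.] [0.38768142 0.04955821 0.93257436] 0.9325743587423607
[296 208  12  13 126] [301.13492063 214.    
[... 3110 characters left out ...]
.93257436] 0.9325743587423607
[330 271   1   1   1] [330. 271.] [0.38768142 0.04955821 0.93257436] 0.9325743587423607
[268 273   1   1   1] [268. 273.] [0.38768142 0.04955821 0.93257436] 0.9325743587423607
[326 275   1   1   1] [326. 275.] [0.38768142 0.04955821 0.93257436] 0.9325743587423607
[300 277   1   1   1] [300. 277.] [0.38768142 0.04955821 0.93257436] 0.9325743587423607
[339 276   1   1   1] [339. 276.] [0.38768142 0.04955821 0.93257436] 0.9325743587423607
[309 278   1   1   1] [309. 278.] [0.38768142 0.04955821 0.93257436] 0.9325743587423607
[333 279   1   1   1] [333. 279.] [0.38768142 0.04955821 0.93257436] 0.9325743587423607
1463
[ 3.63131258e-01  1.09471771e-01 -2.98891678e-05]
```

View pics/t1.png

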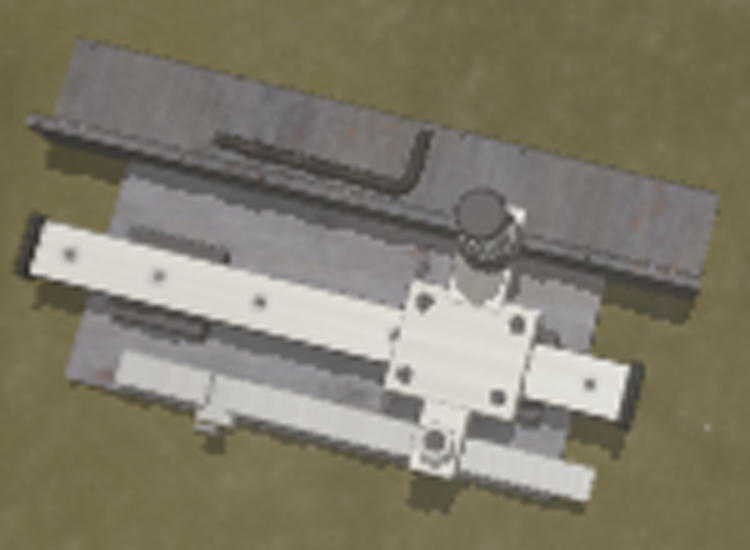

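View pics/s1.png

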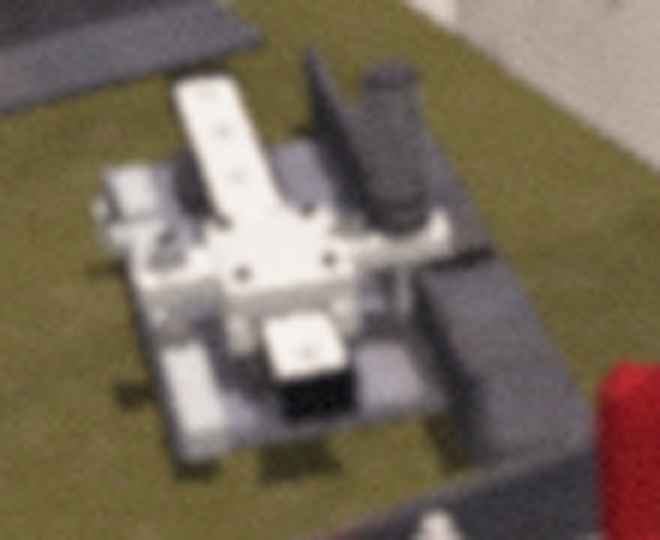

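```bash
python3 - <<'E'
from h import *
np.set_printoptions(precision=4,suppress=True)
t=lambda x,y:[205+(x+.5)/5-.5,170+(y+.5)/5-.5]
s=lambda x,y:[215+(x+.5)/6-.5,175+(y+.5)/6-.5]
print("tracer top tri",tri("top",t(482,212),"scene",s(390,70)))
print("barrel top tri",tri("top",t(435,440),"scene",s(168,240)))
print("tab top tri",tri("top",t(211,415),"scene",s(101,204)))
print("tracer z",atz("top",[t(482,212)],.119),"barrel",atz("top",[t(435,440)],.065))
h=atz("top",[t(69,254),t(590,384)],.038); d=h[0]-h[1]; print("holes",h,np.degrees(np.arctan2(d[1],d[0])),np.linalg.norm(d))
st=atz("top",[t(120,352),t(595,470)],.022); d=st[0]-st[1]; print("strip far edge",st,np.degrees(np.arctan2(d[1],d[0])),np.linalg.norm(d))
D=np.load("top0.npy");P=cloud("top",D)
print("depth z around notch"); print((P[238:260,238:258,2]*1000).round(0).astype(int))
a=cv2.imread("pics/top0.png")[232:264,225:265]; cv2.imwrite("pics/n1.png",cv2.resize(a,None,fx=14,fy=14,interpolation=cv2.INTER_NEAREST))
E
```

```text
tracer top tri (array([0.5333, 0.0993, 0.1186]), np.float64(0.0010497680587815657))
barrel top tri (array([0.4494, 0.1222, 0.0631]), np.float64(0.00026122464000554157))
tab top tri (array([0.4613, 0.2209, 0.0312]), np.float64(0.005256289554491096))
tracer z [[0.5337 0.0991 0.119 ]] barrel [[0.4494 0.122  0.065 ]]
holes [[0.533  0.2814 0.038 ]
 [0.4737 0.0588 0.038 ]] 75.0777732077696 0.23041182602278362
strip far edge [[0.4924 0.2619 0.022 ]
 [0.4386 0.0574 0.022 ]] 75.26032516665535 0.21148871259894167
depth z around notch
[[ 10   8  10  10   8   9  11   8  11  11  11  11  10   7   9   9  13   8
   10   8]
 [ 10   8   9   9   9  10   8   8   7   8  11   7   8   9  10   7   9   9
    8  12]
 [ 10  10   8  11   8  11  10  10  12  10   8  12   9   8   9  11   9   9
    9  10]
 [ 11  11  10  10  12  10  10   9  11  10  12   9  10  11   9   9   8  10
    9   8]
 [ 22  11   7  11  11  10   8   9   9   7  12   8  10   9   9   8  14  10
   12  11]
 [ 23  22  20  25  22   7  13   9   9  10  10  10   9   9   8  10  13  10
    8   9]
 [ 20  21  22  21  19  20  23  22  24  10   8  10   9  10  1
[... 600 characters left out ...]
  19  21
   20  20]
 [ -2  -2  -2  -1  -3   0  17  15  14  13  15  16  14  21  22  20  19  20
   19  24]
 [ -3  -1  -4   1   1   0  15  16  15  15  14  13  16  15   9   9   8  23
   23  25]
 [  1   0   2  -3  -2  -2  29  -2  -2  16  17  14  18  16   1   5   9   9
   10   8]
 [ -2   1   1   1  -3   1  33  35  33  30  -1  -4  -1  13   2  -3   0  -3
    3   9]
 [  0  -2   0  -1   0  -2  -1 933  30  31  23  10  -1  -1   2   0  -1   0
    0  -1]
 [  1  -1  -2   2   3   0   0   0  -2  -1  -4  -1   0   2   1  -3   1   1
   -1   1]
 [ -2   0  -2   4  -1  -1  -5  -4  -1   0  -2  -3  -3  -2  -1  -3  -2   1
   -3  -3]
 [ -1  -2  -1  -5   0   0   4  -1   0  -1  -1  -2  -3  -1  -3  -2   1  -1
    2  -3]]
```

View pics/n1.png

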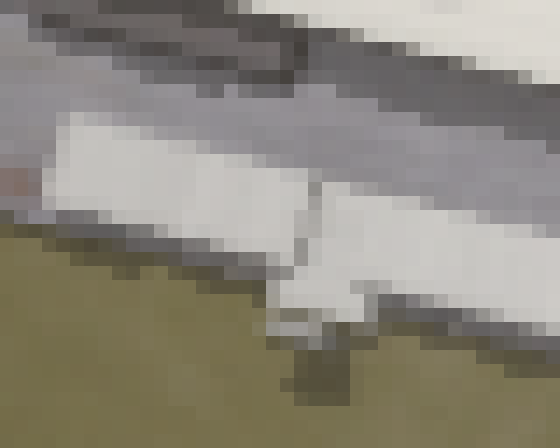

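```bash
python3 - <<'E'
from h import *
np.set_printoptions(precision=4,suppress=True)
a=np.radians(75.15); d=np.array([np.cos(a),np.sin(a),0]); n=np.array([np.sin(a),-np.cos(a),0])
D=np.load("top0.npy");P=cloud("top",D); yy,xx=np.mgrid[0:400,0:640]
px=np.c_[xx.ravel(),yy.ravel()]; z22=atz("top",px,.022).reshape(400,640,3)
m=(yy>240)&(yy<256)&(xx>238)&(xx<262)
c=atz("top",[[248.5,247.5]],.022)[0]; t=(z22-c)@d; w=(z22-c)@n
# profile along strip, within strip width
for lo in np.arange(-14,15,2):
    k=m&(abs(t*1000-lo)<=1)&(abs(w)<.005); print(lo,k.sum(),(P[k][:,2].mean()*1000).round(1))
B=np.array([.4494,.122,.065]);T=np.array([.5335,.0992,.119]); 
print("notch",c,"ball->notch",(c-B)@d,"tracer->notch",(c-T)@d,"ball-tracer across",(T-B)@n,(T-B)@d)
m2=(P[...,2]>.026)&(P[...,2]<.045)&(xx>240)&(xx<252)&(yy>250)&(yy<260); q=P[m2]; print("tab",q.mean(0),((q-c)@d).min(),((q-c)@d).max())
E
```

```text
-14 4 21.8
-12 5 20.4
-10 4 21.7
-8 4 21.5
-6 4 20.0
-4 5 18.8
-2 5 15.7
0 4 14.7
2 5 15.4
4 5 19.1
6 4 22.5
8 4 22.7
10 4 21.0
12 4 22.8
14 5 21.0
notch [0.4755 0.2184 0.022 ] ball->notch 0.09988961392007593 tracer->notch 0.10037415996557643 ball-tracer across 0.08713446628705418 -0.0004845460455004935
tab [0.4585 0.2225 0.0316] -0.0037955450542129076 0.004008447524158055
```

```bash
python3 - <<'E'
from h import *
np.set_printoptions(precision=3,suppress=True)
D=np.load("top0.npy");P=cloud("top",D); v=(D>0)
S=np.array([.148,-.607]);G=np.array([.5335,.0992]); u=G-S; L=np.linalg.norm(u);u/=L
r=P[...,:2]-S; s=r@u; w=r@np.array([u[1],-u[0]])
for a in np.arange(0,L+.1,.08):
    for lo,hi in((-.12,.0),(0,.12),(.12,.25)):
        k=v&(s>a)&(s<a+.08)&(w>lo)&(w<hi)&(P[...,2]<.6)
        print(round(a,2),lo, np.sort(P[k][:,2])[-4] if k.sum()>10 else None,end=' | ')
    print()
for n,p in(("can",(497,147)),("clamp",(470,260))):print(n,atd("top",[p],D))
c=np.cos(np.radians(13.68));q=np.sin(np.radians(13.68)); g=G-S; print("tool shift",g@[c,q],g@[q,-c])
print(imaging.camera_model("scene")["world_to_cam"][:3])
E
```

```text
0.0 -0.12 None | 0.0 0 None | 0.0 0.12 -0.7923104326647268 | 
0.08 -0.12 None | 0.08 0 None | 0.08 0.12 None | 
0.16 -0.12 0.001548541897053446 | 0.16 0 None | 0.16 0.12 None | 
0.24 -0.12 0.0035748388836253087 | 0.24 0 0.0028573521809420743 | 0.24 0.12 None | 
0.32 -0.12 0.059208695659733857 | 0.32 0 0.004226156522802338 | 0.32 0.12 0.0032106341197648547 | 
0.4 -0.12 0.060576324666189674 | 0.4 0 0.189214518667147 | 0.4 0.12 0.012062633057834615 | 
0.48 -0.12 0.04949743290505193 | 0.48 0 0.19055875468138883 | 0.48 0.12 0.166909009393983 | 
0.56 -0.12 0.05281687717223138 | 0.56 0 0.08342407977317445 | 0.56 0.12 0.16639038408626883 | 
0.64 -0.12 0.03999202221902587 | 0.64 0 0.052742053662655164 | 0.64 0.12 0.06473985791783554 | 
0.72 -0.12 0.11919952066088879 | 0.72 0 0.11986686069668573 | 0.72 0.12 0.003916650798959309 | 
0.8 -0.12 0.12083709613124749 | 0.8 0 0.12046506791274458 | 0.8 0.12 0.0030609966068863015 | 
0.88 -0.12 0.04248253296532245 | 0.88 0 0.011649100554807501 | 0.88 0.12 0.0017521277844456673 | 
can [[ 0.637 -0.268  0.189]]
clamp [[ 0.432 -0.208  0.164]]
tool shift 0.5415796247367611 -0.5949959664316968
[[ 0.84  -0.543 -0.013 -0.474]
 [ 0.261  0.382  0.887 -0.243]
 [-0.477 -0.748  0.462 -0.567]]
```

Call:
move_arm(commands=[[0,0,-0.04,0,0,0],[0,0,-0.04,0,0,0],[0.03,-0.033,0,0,0,0],[0.03,-0.033,0,0,0,0],[0.03,-0.033,0,0,0,0],[0.03,-0.033,0,0,0,0],[0.03,-0.033,0,0,0,0],[0.03,-0.033,0,0,0,0],[0.03,-0.033,0,0,0,0],[0.03,-0.033,0,0,0,0]], grip=1.0)

```text
time: 1.35
eef_pos: [0.3189, -0.2925, 0.3111]
tool_rot: [-0.0, 0.993, 0.119, -0.0]
contact_force: [1.3, 0.1, 0.4]
width: 0.0852
gripper_force: 0.0
```

Call:
move_arm(commands=[[0.03,-0.033,0,0,0,0],[0.03,-0.033,0,0,0,0],[0.03,-0.033,0,0,0,0],[0.03,-0.033,0,0,0,0],[0.03,-0.033,0,0,0,0],[0.03,-0.033,0,0,0,0],[0.03,-0.033,0,0,0,0],[0.03,-0.033,0,0,0,0],[0,0,0,0,0,0],[0,0,0,0,0,0]])

```text
time: 2.6
eef_pos: [0.4888, 0.0192, 0.3109]
tool_rot: [0.0, 0.993, 0.119, -0.001]
contact_force: [0.0, -0.0, 0.0]
width: 0.0854
gripper_force: 0.0
```

```bash
cat > togo.py <<'E'
import sys
from h import *
from scipy.spatial.transform import Rotation as R
np.set_printoptions(precision=4,suppress=True)
s=ctrl.observe(); q=s['tool_rot']; r=R.from_quat([q[1],q[2],q[3],q[0]])
g=np.array([float(v) for v in sys.argv[1:4]]); M=r.as_matrix()
a=np.radians(75.15); d=np.array([np.cos(a),np.sin(a),0])
W=np.c_[[d[1],-d[0],0],-d,[0,0,-1]]; 
print("t",s['time'],"pos",s['eef_pos'],"q",s['qpos'],"w",s['width'])
print("shift in tool now",M.T@(g-s['eef_pos']),"in target tool",W.T@(g-s['eef_pos']),"rotvec deg",np.degrees((r.inv()*R.from_matrix(W)).as_rotvec()))
E
python3 togo.py .5335 .0992 .0733
```

```text
t 2.6 pos [0.4888 0.0192 0.3109] q [ 0.0151  0.1285  1.8393 -0.0003  1.175   1.3466] w 0.08542692627521288
shift in tool now [ 0.0627 -0.0671  0.2375] in target tool [ 0.0227 -0.0888  0.2376] rotvec deg [ 0.0192  0.0696 28.5725]
```

Call:
move_arm(commands=[[0,0,0,0,0,7.15],[0,0,0,0,0,7.15],[0,0,0,0,0,7.15],[0,0,0,0,0,7.12],[0.0057,-0.0222,0,0,0,0],[0.0057,-0.0222,0.04,0,0,0],[0.0057,-0.0222,0.05,0,0,0],[0.0056,-0.0222,0.05,0,0,0],[0,0,0,0,0,0],[0,0,0,0,0,0]])

```text
time: 3.85
eef_pos: [0.5344, 0.0983, 0.1725]
tool_rot: [0.0, 0.992, -0.13, 0.0]
contact_force: [0.3, 0.2, 0.4]
width: 0.0855
gripper_force: 0.0
```

```bash
python3 togo.py .5335 .0992 .0733; python3 - <<'E'
from h import *
f,D=imaging.grab_frame("scene"); cv2.imwrite("pics/s2.png",cv2.resize(f[60:280,180:400],None,fx=2.7,fy=2.7,interpolation=cv2.INTER_CUBIC))
E
```

```text
t 3.85 pos [0.5344 0.0983 0.1725] q [ 0.1601  0.3829  1.8561 -0.0003  0.9019  1.9918] w 0.08551096392008618
shift in tool now [-0.0011 -0.0007  0.0992] in target tool [-0.0011 -0.0007  0.0992] rotvec deg [-0.0024 -0.0408 -0.0869]
```

View pics/s2.png

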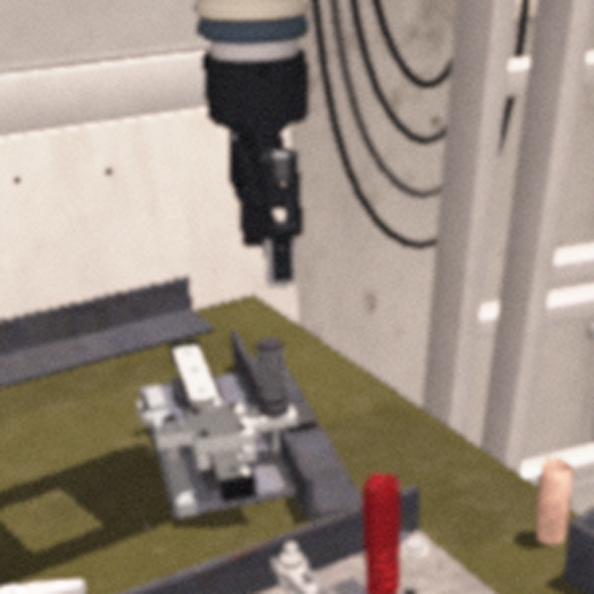

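The open gripper hangs centred over the tracer, fingers at (275,280) and tracer top at (270,345). I'll lower onto it now.

Call:
move_arm(commands=[[-0.001,-0.0007,0.02,0,0,0],[0,0,0.02,0,0,0],[0,0,0.02,0,0,0],[0,0,0.015,0,0,0],[0,0,0.013,0,0,0],[0,0,0.011,0,0,0],[0,0,0,0,0,0],[0,0,0,0,0,0]])

```text
time: 4.9
eef_pos: [0.5336, 0.1003, 0.0726]
tool_rot: [-0.0, 0.992, -0.13, 0.0]
contact_force: [0.2, 0.1, 0.2]
width: 0.0858
gripper_force: 0.0
```

Call:
move_arm(commands=[[0,0,0,0,0,0],[0,0,0,0,0,0],[0,0,0,0,0,0],[0,0,0,0,0,0],[0,0,0,0,0,0],[0,0,0,0,0,0],[0,0,0,0,0,0],[0,0,0,0,0,0]], grip=0.0, grip_force=50)

```text
time: 5.9
eef_pos: [0.5334, 0.1004, 0.0727]
tool_rot: [-0.0, 0.992, -0.13, 0.0]
contact_force: [-1.5, 1.8, 5.8]
width: 0.0211
gripper_force: 48.9
```

```bash
python3 togo.py .5335 .0992 .0733; python3 -c "
from h import *
s=ctrl.observe();print(s['contact_force'],s['torque'],s['gripper_force'],s['width'])"
```

```text
t 5.9 pos [0.5334 0.1004 0.0727] q [0.164  0.5415 1.902  0.0002 0.6977 1.9945] w 0.021107703305751145
shift in tool now [ 0.0004  0.0011 -0.0006] in target tool [ 0.0004  0.0011 -0.0006] rotvec deg [-0.0154 -0.0159 -0.0373]
[-1.54218597  1.76939397  5.77710086] [0.2210479  0.21214036 0.10195177] 48.85698705911636 0.021107703305751145
```

Call:
move_arm(commands=[[0,-0.002,0,0,0,0],[0,-0.004,0,0,0,0],[0,-0.004,0,0,0,0],[0,-0.004,0,0,0,0],[0,-0.004,0,0,0,0],[0,-0.004,0,0,0,0],[0,-0.004,0,0,0,0],[0,-0.004,0,0,0,0]])

```text
time: 6.9
eef_pos: [0.5409, 0.1283, 0.0726]
tool_rot: [0.001, 0.992, -0.129, -0.0]
contact_force: [-1.3, -6.4, 7.4]
width: 0.0206
gripper_force: 49.3
```

```bash
cat > st.py <<'E'
from h import *
np.set_printoptions(precision=4,suppress=True)
a=np.radians(75.15); d=np.array([np.cos(a),np.sin(a),0]); n=np.array([d[1],-d[0],0])
s=ctrl.observe(); p=s['eef_pos']; T=np.array([.5592,.1962,.0733]); F=s['contact_force']
print("t",s['time'],"to notch mm",(T-p)@d*1000,"off across mm",(p-T)@n*1000,"z",p[2],"F along",F@d,"across",F@n,"z",F[2],"grip",s['gripper_force'],s['width'],"q6",s['qpos'][5])
E
python3 st.py
```

```text
t 6.9 to notch mm 70.35246066541048 off across mm -0.3273360987893646 z 0.07263929817012765 F along -6.535407728079915 across 0.3789510528730576 z 7.425232522272258 grip 49.302104115486145 0.02061524716731707 q6 2.0438658803375587
```

Call:
move_arm(commands=[[0,-0.004,0,0,0,0],[0,-0.004,0,0,0,0],[0,-0.004,0,0,0,0],[0,-0.004,0,0,0,0],[0,-0.004,0,0,0,0],[0,-0.004,0,0,0,0],[0,-0.004,0,0,0,0],[0,-0.004,0,0,0,0],[0,-0.004,0,0,0,0],[0,-0.004,0,0,0,0]])

```text
time: 8.15
eef_pos: [0.5512, 0.1669, 0.0727]
tool_rot: [0.001, 0.992, -0.129, -0.0]
contact_force: [-1.7, -6.9, 7.2]
width: 0.0207
gripper_force: 49.3
```

```bash
python3 st.py
```

```text
t 8.15 to notch mm 30.401294017690063 off across mm -0.26286503192954946 z 0.0726530758570523 F along -7.084766726265626 across 0.1473371897648178 z 7.198170021957192 grip 49.317383766174316 0.02072392528536523 q6 2.105794187783371
```

Call:
move_arm(commands=[[0,-0.004,0,0,0,0],[0,-0.004,0,0,0,0],[0,-0.004,0,0,0,0],[0,-0.003,0,0,0,0],[0,-0.002,0,0,0,0],[0,-0.0015,0,0,0,0],[0,-0.0015,0,0,0,0],[0,-0.0015,0,0,0,0]])

```text
time: 9.15
eef_pos: [0.5567, 0.1877, 0.0726]
tool_rot: [0.001, 0.992, -0.129, -0.0]
contact_force: [-1.6, -6.5, 6.8]
width: 0.0205
gripper_force: 49.3
```

```bash
python3 st.py
```

```text
t 9.15 to notch mm 8.889880111504944 off across mm -0.2469704648911712 z 0.07264247357230846 F along -6.741649189097422 across 0.09591220038191733 z 6.815067240324 grip 49.26265150308609 0.02050941086620737 q6 2.137156427456243
```

Call:
move_arm(commands=[[0,-0.001,0,0,0,0],[0,-0.001,0,0,0,0],[0,-0.001,0,0,0,0]])

```text
time: 9.52
eef_pos: [0.5575, 0.1906, 0.0727]
tool_rot: [0.001, 0.992, -0.129, -0.0]
contact_force: [-2.3, -4.7, 7.3]
width: 0.0211
gripper_force: 49.3
```

Call:
move_arm(commands=[[0,-0.001,0,0,0,0]])

```text
time: 9.65
eef_pos: [0.5578, 0.1916, 0.0727]
tool_rot: [0.001, 0.992, -0.129, -0.0]
contact_force: [-1.5, -4.9, 6.8]
width: 0.0207
gripper_force: 49.3
```

Call:
move_arm(commands=[[0,-0.001,0,0,0,0]])

```text
time: 9.78
eef_pos: [0.5581, 0.1926, 0.0727]
tool_rot: [0.001, 0.992, -0.129, -0.0]
contact_force: [-0.5, -3.5, 7.0]
width: 0.0209
gripper_force: 49.2
```

```bash
python3 st.py
```

```text
t 9.775 to notch mm 3.7391317975854665 off across mm -0.1897738585752891 z 0.07267439754923437 F along -3.4842106569142097 across 0.414022689183971 z 6.999397450390342 grip 49.20274078845978 0.02092574491933176 q6 2.1442238940770006
```

Call:
move_arm(commands=[[0,-0.001,0,0,0,0]])

```text
time: 9.9
eef_pos: [0.5584, 0.1938, 0.0727]
tool_rot: [0.0, 0.992, -0.13, 0.0]
contact_force: [-2.0, -2.3, 5.7]
width: 0.0206
gripper_force: 49.2
```

Call:
move_arm(commands=[[0,-0.001,0,0,0,0]])

```text
time: 10.02
eef_pos: [0.5587, 0.195, 0.0727]
tool_rot: [0.0, 0.992, -0.13, 0.0]
contact_force: [-1.1, -1.8, 5.7]
width: 0.0207
gripper_force: 49.0
```

```bash
python3 st.py
```

```text
t 10.025 to notch mm 1.321168088988134 off across mm -0.21313559731298726 z 0.07265706373457362 F along -2.063151740618503 across -0.5781981723767574 z 5.670366294019975 grip 49.04873460531235 0.020688323196555662 q6 2.147078623356947
```

Call:
move_arm(commands=[[0,-0.0007,0,0,0,0]])

```text
time: 10.15
eef_pos: [0.5589, 0.196, 0.0727]
tool_rot: [0.0, 0.992, -0.13, 0.0]
contact_force: [-1.0, -0.0, 5.7]
width: 0.0208
gripper_force: 49.0
```

Call:
move_arm(commands=[[0,-0.0007,0,0,0,0]])

```text
time: 10.28
eef_pos: [0.5592, 0.1969, 0.0727]
tool_rot: [-0.0, 0.992, -0.13, 0.0]
contact_force: [-1.4, -0.1, 4.9]
width: 0.0209
gripper_force: 49.0
```

```bash
python3 st.py
```

```text
t 10.275 to notch mm -0.645610908993184 off across mm -0.16905246754089587 z 0.07269682731724073 F along -0.4270883074174415 across -1.3550879046309487 z 4.862126620188905 grip 49.02516335248947 0.020945344201724277 q6 2.1490101596582907
```

Call:
move_arm(commands=[[0,-0.0005,0,0,0,0]])

```text
time: 10.4
eef_pos: [0.5593, 0.1974, 0.0727]
tool_rot: [-0.0, 0.992, -0.13, 0.0]
contact_force: [-0.3, -0.9, 5.9]
width: 0.0205
gripper_force: 49.1
```

Call:
move_arm(commands=[[0,-0.0005,0,0,0,0]])

```text
time: 10.52
eef_pos: [0.5594, 0.1976, 0.0727]
tool_rot: [0.0, 0.992, -0.129, 0.0]
contact_force: [-2.3, -1.9, 6.3]
width: 0.021
gripper_force: 49.1
```

```bash
python3 st.py
```

```text
t 10.525 to notch mm -1.3972748429261084 off across mm -0.18034692732383326 z 0.07267235425861783 F along -2.4247234245045517 across -1.7879394124314616 z 6.286883525065333 grip 49.134765565395355 0.02096149562980688 q6 2.150480895488714
```

Call:
move_arm(commands=[[0,0,0,0,0,0],[0,0,0,0,0,0]])

```text
time: 10.78
eef_pos: [0.5594, 0.1976, 0.0727]
tool_rot: [0.0, 0.992, -0.13, 0.0]
contact_force: [-1.5, 0.0, 4.4]
width: 0.0209
gripper_force: 49.1
```

Call:
move_arm(commands=[[0,-0.0005,0,0,0,0],[0,0,0,0,0,0]])

```text
time: 11.02
eef_pos: [0.5595, 0.1978, 0.0727]
tool_rot: [0.0, 0.992, -0.129, 0.0]
contact_force: [-1.4, -2.7, 6.4]
width: 0.0207
gripper_force: 49.2
```

```bash
python3 st.py; python3 - <<'E'
from h import *
f,D=imaging.grab_frame("top"); np.save("top3.npy",D)
cv2.imwrite("pics/t3.png",cv2.resize(f[210:270,220:300],None,fx=10,fy=10,interpolation=cv2.INTER_CUBIC)[:600,:800])
E
```

```text
t 11.025 to notch mm -1.6302796829803397 off across mm -0.17010296836668673 z 0.07267916444119854 F along -3.02477477111382 across -0.6865736481119598 z 6.401205411393296 grip 49.152609407901764 0.020723189400609653 q6 2.1511179910048175
```

View pics/t3.png

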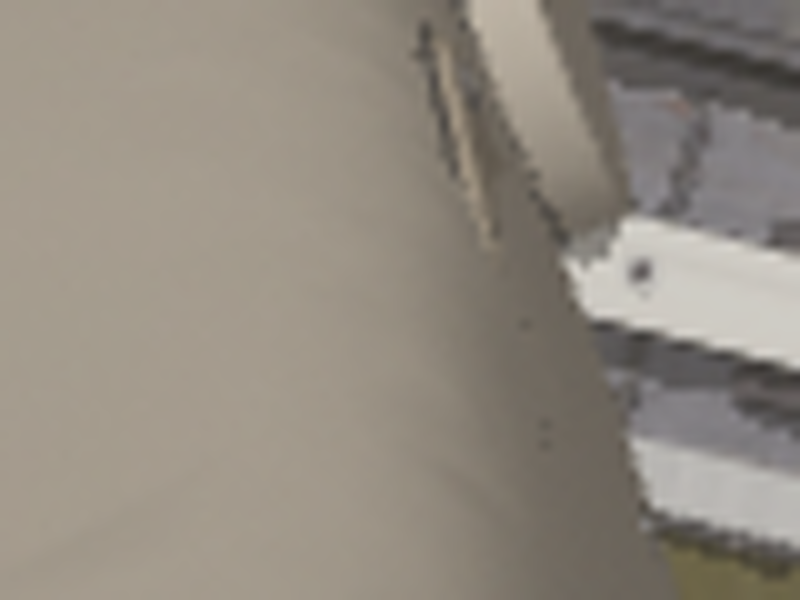

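The arm hides the carriage in the top view; only the bare right end of the track shows, at (640,270). I'll check in the scene view.

```bash
python3 - <<'E'
from h import *
np.set_printoptions(precision=1,suppress=True)
f,D=imaging.grab_frame("scene"); np.save("scene3.npy",D)
cv2.imwrite("pics/s3.png",cv2.resize(f[175:265,215:325],None,fx=7,fy=6.6,interpolation=cv2.INTER_CUBIC) if 0 else cv2.resize(f[175:255,215:315],None,fx=7,fy=7,interpolation=cv2.INTER_CUBIC))
d=np.array([.2563,.9666,0])
c=lambda P:(proj("scene",P)-[215,175]+.5)*7-.5
print("barrel start",c([.4494,.122,.065]),"barrel top predicted by travel 96..104:",[c(np.array([.4494,.122,.065])+d*t) for t in (.094,.097,.1,.103)],"notch",c([.4755,.2184,.022]))
E
```

```text
barrel start [[196.2 275. ]] barrel top predicted by travel 96..104: [array([[156.4, 149.9]]), array([[155.2, 146.3]]), array([[154.1, 142.7]]), array([[152.9, 139.1]])] notch [[169.  251.9]]
```

View pics/s3.png

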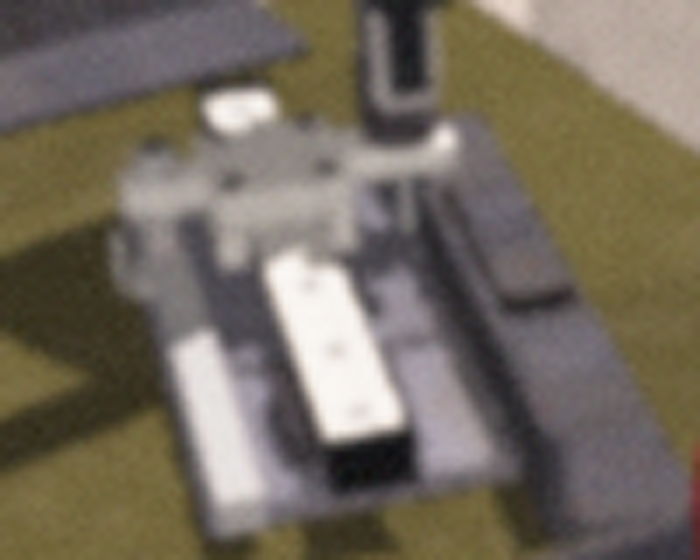

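The barrel top is at about (155,146), beside the tab at (122,255), which agrees with the predicted notch position to within 2-3 mm. I'll confirm by feel.

Call:
move_arm(commands=[[0,-0.0005,0,0,0,0],[0,0,0,0,0,0],[0,0,0,0,0,0]])

```text
time: 11.5
eef_pos: [0.5595, 0.198, 0.0726]
tool_rot: [0.0, 0.992, -0.129, -0.0]
contact_force: [-1.9, -4.4, 7.1]
width: 0.0209
gripper_force: 49.2
```

```bash
python3 st.py
```

```text
t 11.5 to notch mm -1.7641957207384455 off across mm -0.20903747828213542 z 0.07264175657689301 F along -4.7129213505972505 across -0.6711049157171802 z 7.1244577791660095 grip 49.22817349433899 0.020920720334354218 q6 2.151820111931372
```

Call:
move_arm(commands=[[0,-0.0005,0,0,0,0],[0,0,0,0,0,0]])

```text
time: 11.75
eef_pos: [0.5595, 0.1981, 0.0727]
tool_rot: [0.001, 0.992, -0.129, -0.0]
contact_force: [-1.0, -5.8, 6.9]
width: 0.0209
gripper_force: 49.3
```

```bash
python3 st.py
```

```text
t 11.75 to notch mm -1.9352777246681834 off across mm -0.18695804042867747 z 0.07267361578638827 F along -5.8983350832191626 across 0.4887979014832064 z 6.888871256792427 grip 49.32747781276703 0.020919195248136496 q6 2.152545417462827
```

Call:
move_arm(commands=[[0,-0.0005,0,0,0,0],[0,0,0,0,0,0]])

```text
time: 12.0
eef_pos: [0.5595, 0.1983, 0.0727]
tool_rot: [0.001, 0.992, -0.129, -0.0]
contact_force: [-2.0, -8.1, 8.5]
width: 0.0208
gripper_force: 49.4
```

```bash
python3 st.py
```

```text
t 12.0 to notch mm -2.074428445403018 off across mm -0.20081825817152948 z 0.0726724965386697 F along -8.349781738704543 across 0.1535268316999021 z 8.47915947673974 grip 49.44970339536667 0.020835200594236138 q6 2.1532742501631614
```

The stop is dead: about 8 N against it, more than the running drag, and no travel. I'll ease the push off and settle.

Call:
move_arm(commands=[[0,0.0005,0,0,0,0],[0,0.0005,0,0,0,0],[0,0,0,0,0,0],[0,0,0,0,0,0],[0,0,0,0,0,0],[0,0,0,0,0,0],[0,0,0,0,0,0],[0,0,0,0,0,0]])

```text
time: 13.0
eef_pos: [0.5595, 0.198, 0.0727]
tool_rot: [0.0, 0.992, -0.13, -0.0]
contact_force: [-3.0, -3.7, 6.3]
width: 0.0209
gripper_force: 49.2
```

```bash
python3 st.py
```

```text
t 13.0 to notch mm -1.805574957818292 off across mm -0.18511021902344763 z 0.07266063733686907 F along -4.348790509343393 across -1.943790727433133 z 6.304715097355085 grip 49.24751043319702 0.02092525789294318 q6 2.1518445174886236
```

```bash
python3 -c "
from workcell import ticket; print(ticket.job_done())"
```

```text
the job is handed in; nothing more can be done
None
```

I walked the tracer about 10 cm left along the seam at roughly 3 cm/s until the ball stopped dead in the notch, with about 8 N against it and no further travel. It is still held in the fingers with a light forward push of about 4 N, the loose things were left alone, and the job was handed in at about 13 s. The carriage position also agreed with the scene camera to within 2–3 mm, the top view being blocked by the arm.

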